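# Hold the bearing cover over the right gear housing

## Robot

A 6-joint arm with a two-finger parallel gripper is mounted at the origin on a cart in front of the work surface, level with it; the furniture and walls round the work are solid. World frame = base frame: x ahead of the robot, y to its left, z up, the work surface at z = 0. Lengths are in m, angles in rad, forces in N, time in s.
With the tool pointing down it reaches from about 0.375 to 0.9 m from the base axis. Payload 3.1 kg.
Tool frame: the origin (TCP) lies on the centre line of the jaws, within the pads' length; the fingertips stand 25 mm ahead of it and the grasp point (between the pads) lies 6 mm ahead of it; z points along the fingers, y is the line along which they close (so a half turn about z gives the same grasp; the last joint's range is limited). The gripper opens to 87 mm and grips with 3 to 60 N. Pads are 19 mm wide; open, the fingers measure 117 mm over their backs; the gripper's body (75 mm by 190 mm) begins 51 mm behind the grasp point.
Start: joints at [0.984, 0.527, 1.433, -0, 1.181, -0.178], TCP at [0.248, 0.573, 0.248] pointing down, gripper open.
Joint ranges: [-3.08, 3.08], [-0.75, 2.2], [0.22, 2.44], [-1.43, 4.57], [0, 2.65], [-2.85, 2.85]. Speed limits (rad/s): [2.79, 2.79, 3.14, 3.14, 3.14, 3.14].

## Interface

Orientations are given as a unit quaternion [x, y, z, w].
In Python, from rig import status, cams, env gives the robot as it stands.
- The arm moves only by the shell command python3 -m inch 'ROWS' [FORCE]. ROWS is JSON, a list of rows, each an object of numbers: "gripper": the opening, from 0 (shut) to 1 (fully open); "x", "y", "z": the shift along the tool's x, y, z in mm; "spin": the turn about the tool's z in degrees. A call has exactly 10 rows; each row shifts and turns the commanded pose from where the row before left it, along the tool's axes as they then stand; what a row does not reach is not made up. A row lasts 1/10 s, in which the tool goes at most 50 mm and 8.59 degrees, less where a joint would pass 70% of its speed; a pose out of reach is approached as far as the arm can. A call is refused whole if a number of a shift passes 50 or a number of a turn 8.59, either way. A call with a gripper value outside its range is refused whole. The fingers move at their own pace and stop on an object; FORCE is the grip in N (left out, the last holds). Time passes only in rows, so rows that do not move let the fingers close, or fill a call up. It gives the time, the measured TCP pose, the force, the opening and the grip force at its end, in the units of the state.
- status.sense(): the state, without advancing time (a new reading comes with each control period).
- cams.grab_frame(name): name is "scene" or "side" or "wrist"; returns a dict with "frame" (384x512x3 uint8, blue, green, red), "intrinsics" (3x3 intrinsics, pixels), "rvec" (rotation vector, rad) and "tvec" (3), from world to camera coordinates, as OpenCV has them. Camera axes: x right, y down, z forward; pixel columns grow to the right and rows downward; lengths in m; the calibration is good to about 2 mm. A picture is of the moment at which its call begins. There is no depth.
- env.job_done(): hands the job in; it is judged then, once.
Trained networks look in the newest picture that a camera, given by its name, has taken for a name from the list of things; names that differ only in an ending like _2 or _b are one class to them, and where a whole thing is asked for, a point or a joint stands for the part that bears it (a point fixed in the world has none). Each returns a list of dicts, best first, with "score" (0 to 1); they miss things now and then, are a little off and sometimes report something else, mostly with a low value. They report only what shows in the picture. A call takes as long as a camera call.
- cams.look_for(camera, thing): "position" ([column, row] in pixels, amid what is visible of it).
- cams.cut_out(camera, thing): "region" (384x512 bool, what is visible of it) and "position" ([column, row] in pixels, amid what is visible of it).
The state is a dict: "t": time; "joint_positions": joint angles; "joint_velocities": joint speeds; "joint_efforts": joint torques, N m; "tcp_pos": TCP position; "tcp_rot": TCP orientation; "wrist_force": force on the tool from outside, world axes, zero at the start; "moment": the same for the moment, N m; "finger_gap": opening from 0.0 (shut) to 1.0 (fully open); "grip_force": force on a finger pad.
Only numpy, scipy, OpenCV 4.12 (cv2) and the standard library are available. Lean on these libraries where they do the work, as an engineer would, in place of code of your own. Each camera call takes 0.05 s, during which the arm holds its last target. There are 200 camera calls.

## Task

Of the two green housings, one has its steel ball bearing fitted and is ready to be closed; the other still has the red plug in it. Pick up the loose aluminium cover plate by its rib and hold it level about 2 cm above the flange of the housing with the bearing, touching neither housing, with its four holes straight above the flange's four threaded holes (either way round) so that a colleague can start the screws. Finish while still holding it there, and leave the jar, the bench dog and the wedge where they are.

Things in the scene. Friction and masses are not known exactly. Their poses are not given: they have to be found in the camera images.
- cover_grip (a point): Loose aluminium cover plate, 116 x 88 x 8 mm (its x, y), 0.22 to 0.36 kg, flat on the bench, a grip rib upright on its middle: 56 mm along y, 14 mm thick along x (grasp across this), from 8 to 44 mm above the underside. This point: centre of plate and rib, 26 mm above the underside; z up. Four 12 mm holes at x = +-46, y = +-32 mm.
- cover_hole_a (a point): Centre of the plate's hole at x = +46 mm, y = +32 mm, on the underside (26 mm below cover_grip).
- cover_hole_c (a point): Centre of the plate's hole diagonally opposite, at x = -46 mm, y = -32 mm, on the underside.
- housing_1_flange (a point): One of two alike green housings fixed on the bench, foot 140 x 86 mm, 70 mm high. On top a bright flange, 116 x 88 mm (x, y), with a 62 mm opening in the middle and four 6 mm threaded holes at x = +-46, y = +-32 mm. This point: centre of the flange's top face, 70 mm above the bench; x along its long side, z up.
- housing_1_thread_a (a point): Mouth of the threaded hole of that housing's flange at x = +46 mm, y = +32 mm.
- housing_1_thread_c (a point): Mouth of its threaded hole diagonally opposite, at x = -46 mm, y = -32 mm.
- housing_2_flange (a point): The other of two alike green housings fixed on the bench, foot 140 x 86 mm, 70 mm high. On top a bright flange, 116 x 88 mm (x, y), with a 62 mm opening in the middle and four 6 mm threaded holes at x = +-46, y = +-32 mm. This point: centre of the flange's top face, 70 mm above the bench; x along its long side, z up.
- housing_2_thread_a (a point): Mouth of the threaded hole of that housing's flange at x = +46 mm, y = +32 mm.
- housing_2_thread_c (a point): Mouth of its threaded hole diagonally opposite, at x = -46 mm, y = -32 mm.
- bearing: Steel ball bearing, 58 mm across, 22 mm high, fixed in the opening of one of the housings, its top 8 mm below the flange's top face. Origin at the centre of its underside.
- plug: Red plastic plug, 58 mm across, with a small ridge on top, fixed in the opening of the other housing, below the flange's top face. Origin at the centre of its underside.
- jar: Glass jar of screws, 67 mm across, 78 mm high, standing behind the housings; bystander. Origin at the centre of its underside.
- dog: Turned wooden bench dog standing on its head, 34 mm across, 64 mm high, in front between the housings; bystander. Origin at the centre of its underside.
- wedge: Dark wooden wedge, 30 x 120 x 22 mm, lying behind the work; bystander. Origin at the centre of its underside.

How it is judged:
By the outcome, as a careful person would: the job done as asked, in the order asked, and still so for the second after the job is handed in, while the arm keeps its last pose, push and grip.
It also fails if it takes over 45 s, if anything falls off the work surface, if the arm or the gripper's body presses on something with over 40 N, if the wrist force passes 120 N, or if a joint passes its speed limit or range.

## Working session

There is one attempt and no reset: what is moved stays moved. The work goes in short steps, Python scripts to look and compute and a shell command to move; the robot and the scene stay as the last step left them, time stands still between calls to the robot, and variables do not carry over. Pictures are saved under pics/ and viewed, at most 10 in all, crops included, and the job is handed in when it is done.

```bash
ls; mkdir -p pics; cat > h.py <<'E'
import numpy as np, cv2
from rig import status, cams, env
def ray(f,uv):
    R=cv2.Rodrigues(np.array(f["rvec"],float))[0]; t=np.array(f["tvec"],float).ravel()
    K=np.array(f["intrinsics"],float)
    d=R.T@np.linalg.inv(K)@np.array([uv[0],uv[1],1.]); return -R.T@t, d
def onz(f,uv,z):
    c,d=ray(f,uv); return c+d*(z-c[2])/d[2]
def proj(f,P):
    return cv2.projectPoints(np.array(P,float).reshape(-1,3),np.array(f["rvec"],float),np.array(f["tvec"],float),np.array(f["intrinsics"],float),None)[0].reshape(-1,2)
E
python3 - <<'E'
from h import *
np.set_printoptions(precision=3,suppress=True)
Z=dict(cover_grip=.026,housing_1_flange=.07,bearing=.062,plug=.06,jar=.04,dog=.03,wedge=.01,housing_1_thread_a=.07,cover_hole_a=0.008)
for c in ["scene","side"]:
    f=cams.grab_frame(c); cv2.imwrite(f"pics/{c}0.png",f["frame"])
    print(c,ray(f,(256,192)))
    for k,z in Z.items():
        for r in cams.look_for(c,k)[:9]:
            if r["score"]>.3: print(k,np.array(r["position"]),round(r["score"],2),onz(f,r["position"],z))
print(status.sense())
E
```

```text
pics
scene (array([-0.109, -0.237,  0.601]), array([ 0.734,  0.372, -0.568]))
cover_grip [335.6 249.3] 0.57 [ 0.511 -0.108  0.026]
housing_1_flange [167.4 184.5] 0.79 [0.52  0.327 0.07 ]
bearing [266.9 194.5] 0.55 [0.59  0.088 0.062]
plug [163.1 173.2] 0.49 [0.572 0.382 0.06 ]
jar [249.8 167.2] 0.91 [0.72 0.2  0.04]
jar [164.7 185.2] 0.63 [0.55  0.364 0.04 ]
dog [197.4 226.8] 0.83 [0.45  0.199 0.03 ]
wedge [161.9 174.2] 0.71 [0.629 0.439 0.01 ]
wedge [306.1 195.5] 0.66 [0.695 0.023 0.01 ]
wedge [333.  250.1] 0.44 [ 0.523 -0.1    0.01 ]
housing_1_thread_a [164.1 186.8] 0.83 [0.508 0.329 0.07 ]
cover_hole_a [332.9 250.4] 0.94 [ 0.524 -0.1    0.008]
cover_hole_a [165.6 186.3] 0.54 [0.584 0.392 0.008]
side (array([0.495, 1.214, 0.655]), array([ 0.05 , -0.886, -0.461]))
cover_grip [270.5 176.7] 0.62 [ 0.526 -0.099  0.026]
housing_1_flange [246.6 264. ] 0.92 [0.557 0.418 0.07 ]
bearing [243.8 193.9] 0.59 [0.592 0.091 0.062]
plug [246.7 250.9] 0.57 [0.562 0.356 0.06 ]
plug [196.4 220.4] 0.33 [0.695 0.238 0.06 ]
jar [198.6 219.1] 0.84 [0.697 0.199 0.04 ]
dog [296.6 232.3] 0.8 [0.449 0.22  0.03 ]
housing_1_thread_a [244.4 266.3] 0.79 [0.56  0.426 0.07 ]
housing_1_thread_a [206.9 198.9] 0.54 [0.684 0.144 0.07 ]
cover_hole_a [271.1 176.8] 0.57 [ 0.525 -0.137  0.008]
cover_hole_a [197.7 220.3] 0.31 [0.709 0.152 0.008]
{'t': 1.0, 'joint_positions': array([ 0.983,  0.527,  1.433, -0.   ,  1.181, -0.179]), 'joint_velocities': array([-0.001, -0.001, -0.002,  0.   , -0.001,  0.   ]), 'joint_efforts': array([  0.001, -44.001, -17.699,   0.064,   0.05 ,   0.   ]), 'tcp_pos': array([0.248, 0.573, 0.248]), 'tcp_rot': array([ 0.203,  0.979, -0.   , -0.   ]), 'wrist_force': array([ 1.025,  0.056, -0.998]), 'moment': array([ 0.019,  0.014, -0.018]), 'grip_force': 0.0, 'finger_gap': 0.9989803556213854}
```

View pics/scene0.png

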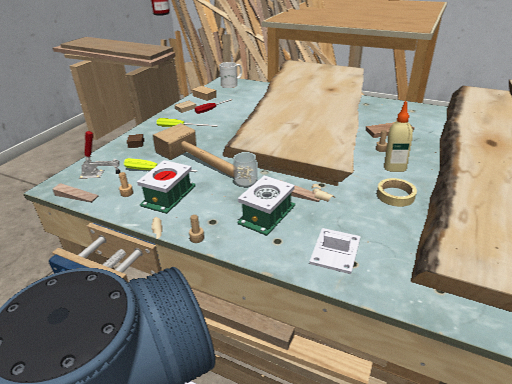

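View pics/side0.png

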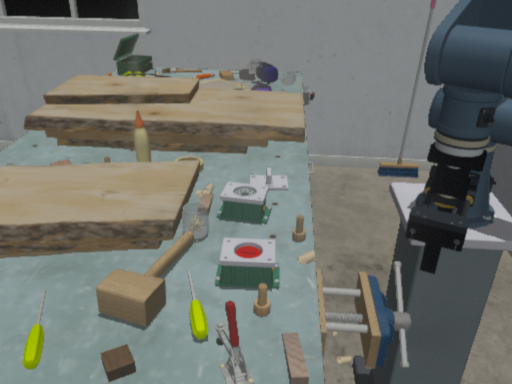

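The scene picture shows the bearing in the right-hand housing (267,190), the plug in the left one (165,174) and the loose plate at (335,250). The side view agrees, with the bearing housing at (244,192) and the plate at (270,180). I'll move above the plate.

```bash
python3 -m inch '[{"x":-26,"y":-26},{"x":-26,"y":-26},{"x":-26,"y":-26},{"x":-26,"y":-26},{"x":-26,"y":-26},{"x":-26,"y":-26},{"x":-26,"y":-26},{"x":-26,"y":-26},{"x":-26,"y":-26},{"x":-26,"y":-26}]' && python3 -m inch '[{"x":-26,"y":-26},{"x":-26,"y":-26},{"x":-26,"y":-26},{"x":-26,"y":-26},{"x":-26,"y":-26},{"x":-26,"y":-26},{"x":-26,"y":-26},{"x":-26,"y":-26},{"x":-26,"y":-26},{"x":0}]'
python3 - <<'E'
from h import *
f=cams.grab_frame("wrist"); cv2.imwrite("pics/w1.png",f["frame"])
for k in ["cover_grip","cover_hole_a"]:
    for r in cams.look_for("wrist",k): print(k,r["position"],r["score"],onz(f,r["position"],.026 if 'grip' in k else .008))
E
```

```text
validation failed for argument at $[0]...
```

View pics/w1.png

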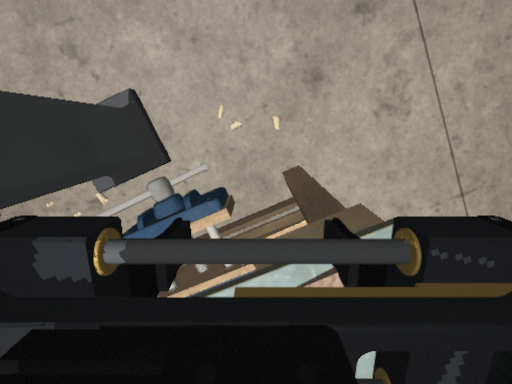

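The move was refused, probably because each row needs every field. The wrist picture is therefore from the start pose and shows only the floor and the vise.

```bash
python3 -m inch '[{"gripper":1,"x":-26,"y":-26,"z":0,"spin":0},{"gripper":1,"x":-26,"y":-26,"z":0,"spin":0},{"gripper":1,"x":-26,"y":-26,"z":0,"spin":0},{"gripper":1,"x":-26,"y":-26,"z":0,"spin":0},{"gripper":1,"x":-26,"y":-26,"z":0,"spin":0},{"gripper":1,"x":-26,"y":-26,"z":0,"spin":0},{"gripper":1,"x":-26,"y":-26,"z":0,"spin":0},{"gripper":1,"x":-26,"y":-26,"z":0,"spin":0},{"gripper":1,"x":-26,"y":-26,"z":0,"spin":0},{"gripper":1,"x":-26,"y":-26,"z":0,"spin":0}]' && python3 -m inch '[{"gripper":1,"x":-26,"y":-26,"z":0,"spin":0},{"gripper":1,"x":-26,"y":-26,"z":0,"spin":0},{"gripper":1,"x":-26,"y":-26,"z":0,"spin":0},{"gripper":1,"x":-26,"y":-26,"z":0,"spin":0},{"gripper":1,"x":-26,"y":-26,"z":0,"spin":0},{"gripper":1,"x":-26,"y":-26,"z":0,"spin":0},{"gripper":1,"x":-26,"y":-26,"z":0,"spin":0},{"gripper":1,"x":-26,"y":-26,"z":0,"spin":0},{"gripper":1,"x":-26,"y":-26,"z":0,"spin":0},{"gripper":1,"x":0,"y":0,"z":0,"spin":0}]' && python3 - <<'E'
from h import *
f=cams.grab_frame("wrist"); cv2.imwrite("pics/w2.png",f["frame"])
print(f["rvec"],f["tvec"])
for k in ["cover_grip","cover_hole_a"]:
    for r in cams.look_for("wrist",k): print(k,r["position"],r["score"],onz(f,r["position"],.026 if 'grip' in k else .008))
E
```

```text
t: 2.15
tcp_pos: [0.3842, 0.2302, 0.2478]
tcp_rot: [0.203, 0.979, 0.0, 0.0]
wrist_force: [-0.2, -0.8, 0.2]
finger_gap: 1.002
grip_force: 0.0
t: 3.15
tcp_pos: [0.5081, -0.0807, 0.248]
tcp_rot: [0.205, 0.979, -0.001, 0.002]
wrist_force: [-0.4, 0.4, -0.4]
finger_gap: 0.998
grip_force: 0.0
[-2.44231595 -1.59735503 -0.20504847] [-0.13042154 -0.51345585  0.26353912]
cover_grip [247.9, 192.0] 0.95 [ 0.52361894 -0.10049393  0.026     ]
cover_hole_a [250.9, 194.5] 0.77 [ 0.53275121 -0.10041415  0.008     ]
```

View pics/w2.png

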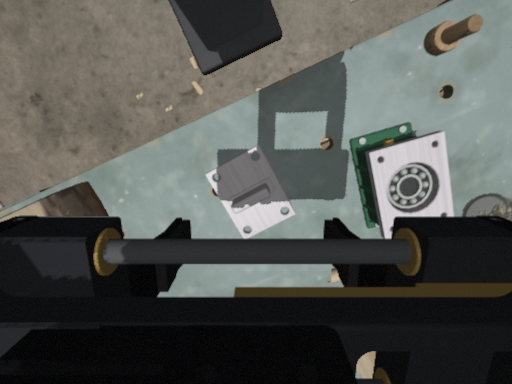

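The wrist view shows the plate holes at about (215,178), (254,155), (285,211) and (247,231). The bearing housing is at right: bearing centre (409,186), threads near (378,158) and (437,141).

```bash
cat > fit.py <<'E'
from h import *
from scipy.optimize import least_squares
def fit(f,uv,z,guess,hx=.046,hy=.032):
    """pose x,y,yaw of a 4 hole rectangle; uv matched to nearest hole at guess"""
    S=np.array([[1,1],[1,-1],[-1,-1],[-1,1]])*[hx,hy]
    def P(p):
        c,s=np.cos(p[2]),np.sin(p[2]); return np.c_[S@np.array([[c,s],[-s,c]])+p[:2],np.full(4,z)]
    uv=np.array(uv,float); Q=np.array([onz(f,u,z)[:2] for u in uv])
    idx=[np.argmin(np.linalg.norm(P(guess)[:,:2]-q,axis=1)) for q in Q]
    r=least_squares(lambda p:(P(p)[idx][:,:2]-Q).ravel(),guess)
    return r.x,r.fun.reshape(-1,2)*1000
def tool(p=None):
    s=status.sense(); from scipy.spatial.transform import Rotation as R
    M=R.from_quat(s["tcp_rot"]).as_matrix(); return s["tcp_pos"],M
def report(p,z):
    t,M=tool(); d=M.T@(np.array([p[0],p[1],z])-t)*1000
    print("pose",p[:2].round(4),np.degrees(p[2]).round(1),"shift in tool",d.round(1))
E
python3 - <<'E'
from fit import *
np.set_printoptions(precision=4,suppress=True)
f=cams.grab_frame("wrist")
uv=[(215,178),(254,155),(285,211),(247,231)]
Q=[onz(f,u,.008) for u in uv]; d=(Q[2]-Q[1])[:2]
p,r=fit(f,uv,.008,[.524,-.1,np.arctan2(d[1],d[0])]);print(r,[(np.linalg.norm(Q[i]-Q[i-1])) for i in range(4)]);report(p,.026)
uv=[(378,158),(437,141)]
b=onz(f,(409,186),.062);q=[onz(f,u,.07) for u in uv]
print("bearing",b,q,"len",np.linalg.norm(q[0]-q[1]),"dir",np.degrees(np.arctan2(*(q[1]-q[0])[[1,0]])))
t,M=tool();print(t,M)
print("cam",ray(f,(256,192)))
E
```

```text
[[ 0.5741  0.6029]
 [ 1.9436 -0.7671]
 [-1.194  -0.631 ]
 [-1.3237  0.7952]] [np.float64(0.09386911416515002), np.float64(0.06551372946784241), np.float64(0.09510851170717267), np.float64(0.06543200099112526)]
pose [ 0.5277 -0.095 ] 5.8 shift in tool [-29.4  -9.  221.3]
bearing [0.5842 0.098  0.062 ] [array([0.5329, 0.0697, 0.07  ]), array([0.5413, 0.1387, 0.07  ])] len 0.06955485466340869 dir 83.11182415462329
[ 0.5045 -0.0752  0.2474] [[-0.9178  0.3971 -0.0012]
 [ 0.3971  0.9178  0.0008]
 [ 0.0015  0.0003 -1.    ]]
cam (array([ 0.443 , -0.048 ,  0.3852]), array([ 0.217 , -0.0977, -0.9713]))
```

```bash
python3 -m inch '[{"gripper":1,"x":2,"y":36,"z":-10,"spin":0},{"gripper":1,"x":2,"y":36,"z":-10,"spin":0},{"gripper":1,"x":1,"y":36,"z":-10,"spin":0},{"gripper":1,"x":1,"y":36,"z":-10,"spin":0},{"gripper":1,"x":1,"y":36,"z":-10,"spin":0},{"gripper":1,"x":1,"y":33,"z":-12,"spin":0},{"gripper":1,"x":0,"y":0,"z":0,"spin":8.5},{"gripper":1,"x":0,"y":0,"z":0,"spin":8.5},{"gripper":1,"x":0,"y":0,"z":0,"spin":8.5},{"gripper":1,"x":0,"y":0,"z":0,"spin":8.5}]' >/dev/null && python3 -m inch '[{"gripper":1,"x":0,"y":0,"z":0,"spin":8.5},{"gripper":1,"x":0,"y":0,"z":0,"spin":8.5},{"gripper":1,"x":0,"y":0,"z":0,"spin":8.5},{"gripper":1,"x":0,"y":0,"z":0,"spin":1.3},{"gripper":1,"x":0,"y":0,"z":0,"spin":0},{"gripper":1,"x":0,"y":0,"z":0,"spin":0},{"gripper":1,"x":0,"y":0,"z":0,"spin":0},{"gripper":1,"x":0,"y":0,"z":0,"spin":0},{"gripper":1,"x":0,"y":0,"z":0,"spin":0},{"gripper":1,"x":0,"y":0,"z":0,"spin":0}]' && python3 - <<'E'
from h import *
f=cams.grab_frame("wrist"); cv2.imwrite("pics/w3.png",cv2.resize(f["frame"],(800,600),interpolation=cv2.INTER_CUBIC))
import pickle; pickle.dump(f,open("w3.pkl","wb"))
for k in ["housing_2_flange","bearing"]:
    for r in cams.look_for("wrist",k): print(k,r["position"],r["score"],onz(f,r["position"],.07 if 'fl' in k else .062))
print(status.sense()["tcp_pos"],status.sense()["tcp_rot"])
E
```

```text
t: 5.35
tcp_pos: [0.5827, 0.1224, 0.3095]
tcp_rot: [0.671, 0.742, -0.0, -0.0]
wrist_force: [-0.5, -0.6, 1.3]
finger_gap: 0.999
grip_force: 0.0
housing_2_flange [253.1, 175.5] 0.79 [0.57780782 0.12192129 0.07      ]
bearing [257.4, 191.6] 0.63 [0.58663961 0.09677152 0.062     ]
[0.58270816 0.12238658 0.30955642] [6.70581419e-01 7.41835938e-01 1.74070923e-05 2.07228390e-05]
```

View pics/w3.png

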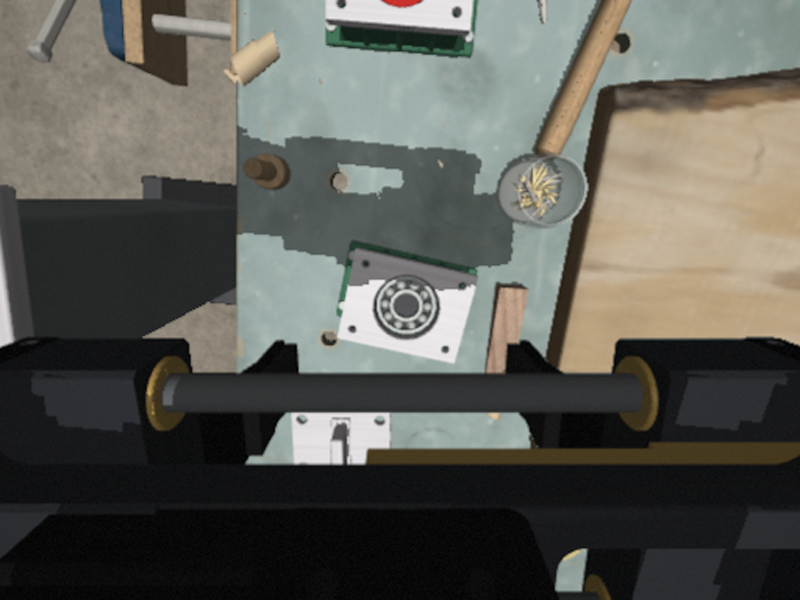

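The housing is fully in view, with threads at about (366,264), (462,286), (446,350) and (352,329) in the 800-wide picture and the bearing centre at (406,304). I'll measure it and work out the shift to the same view over the plate.

```bash
cat >> fit.py <<'E'
def dark(f,uv,r=4):
    g=cv2.cvtColor(f["frame"],cv2.COLOR_BGR2GRAY).astype(float); out=[]
    for u,v in uv:
        for _ in range(3):
            x0,y0=int(round(u)),int(round(v)); w=g[y0-r:y0+r+1,x0-r:x0+r+1]; w=np.clip(np.median(w)-15-w,0,None)
            if w.sum()<1: break
            yy,xx=np.mgrid[y0-r:y0+r+1,x0-r:x0+r+1]; u,v=(w*xx).sum()/w.sum(),(w*yy).sum()/w.sum()
        out.append((u,v))
    return np.array(out)
E
python3 - <<'E'
from fit import *; import pickle
np.set_printoptions(precision=4,suppress=True)
f=pickle.load(open("w3.pkl","rb"))
uv0=np.array([(366,264),(462,286),(446,350),(352,329)])*.64
uv=dark(f,uv0); print((uv-uv0).round(1))
for u in (uv0,uv):
    p,r=fit(f,u,.07,[.585,.098,-.12]);print(r.round(1).tolist());report(p,.07)
t,M=tool(); rel=p[:2]-t[:2]
target=np.array([.5277,-.095])-rel
d=M.T@np.array([*(target-t[:2]),-.062])*1000; print("move tool",d)
E
```

```text
[[-0.6 -0.7]
 [-0.5 -0.8]
 [-0.9 -0.9]
 [-0.3 -0.5]]
[[-0.1, -0.4], [0.6, -0.3], [-0.7, 0.6], [0.2, -0.0]]
pose [0.5915 0.0908] -7.1 shift in tool [-32.3   5.5 239.6]
[[-0.2, -0.3], [0.4, -0.3], [0.0, 0.4], [-0.2, 0.2]]
pose [0.5905 0.0918] -7.0 shift in tool [-31.2   4.7 239.6]
move tool [-179.5663  -81.2973   61.997 ]
```

```bash
python3 -m inch '[{"gripper":1,"x":-26,"y":-12,"z":8,"spin":0},{"gripper":1,"x":-26,"y":-12,"z":9,"spin":0},{"gripper":1,"x":-26,"y":-12,"z":9,"spin":0},{"gripper":1,"x":-26,"y":-12,"z":9,"spin":0},{"gripper":1,"x":-26,"y":-11,"z":9,"spin":0},{"gripper":1,"x":-26,"y":-11,"z":9,"spin":0},{"gripper":1,"x":-24,"y":-11,"z":9,"spin":0},{"gripper":1,"x":0,"y":0,"z":0,"spin":0},{"gripper":1,"x":0,"y":0,"z":0,"spin":0},{"gripper":1,"x":0,"y":0,"z":0,"spin":0}]' && python3 - <<'E'
from fit import *
np.set_printoptions(precision=4,suppress=True)
f=cams.grab_frame("wrist"); 
# initial hole guesses from the earlier pose
c,s=np.cos(.101),np.sin(.101)
P=[[.5277+c*a-s*b,-.095+s*a+c*b,.008] for a,b in [(.046,.032),(.046,-.032),(-.046,-.032),(-.046,.032)]]
uv0=proj(f,P); uv=dark(f,uv0,8); uv=dark(f,uv,5); print(uv0.round(1).tolist(),uv.round(1).tolist())
p,r=fit(f,uv,.008,[.5277,-.095,.1]);print(r.round(1).tolist());report(p,.026)
im=f["frame"].copy()
im=cv2.resize(im[120:290,150:370],None,fx=3,fy=3)
for u,v in uv: cv2.circle(im,(int((u-150+.5)*3),int((v-120+.5)*3)),3,(0,0,255),1)
cv2.imwrite("pics/w4.png",im)
E
```

```text
t: 6.5
tcp_pos: [0.5207, -0.0643, 0.248]
tcp_rot: [0.67, 0.742, 0.0, 0.0]
wrist_force: [-0.2, -0.0, 0.5]
finger_gap: 1.001
grip_force: 0.0
[[290.8, 175.0], [289.4, 216.9], [228.3, 216.9], [227.1, 175.0]] [[291.4, 169.6], [292.0, 222.6], [230.6, 221.5], [229.0, 180.4]]
[[1.0, -9.2], [-0.5, 7.8], [1.4, 0.6], [-1.8, 0.9]]
pose [ 0.5308 -0.0988] 9.3 shift in tool [-35.6   6.2 222. ]
```

View pics/w4.png

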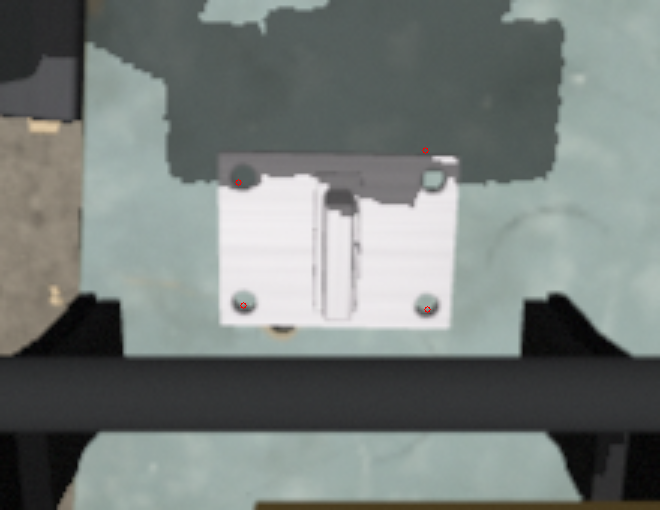

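The plate is square in view, with holes in the crop at (245,177), (432,179), (427,304) and (244,301). The automatic dark spots missed the upper right one, so I'll use mine.

```bash
python3 - <<'E'
from fit import *
f=cams.grab_frame("wrist")
uv=np.array([(245,177),(432,179),(427,304),(244,301)])/3-.33+[150,120]
p,r=fit(f,uv,.008,[.5277,-.095,.1]);print(r.round(1).tolist());report(p,.026)
t,M=tool();print(np.degrees(np.arctan2(M[1,1],M[0,1])))
E
```

```text
[[-0.9, 0.2], [0.7, -0.1], [-0.0, 0.0], [0.2, -0.2]]
pose [ 0.533  -0.1001] 5.0 shift in tool [-37.2   8.3 222. ]
5.854643450447191
```

```bash
python3 -m inch '[{"gripper":1,"x":-19,"y":4,"z":20,"spin":0.8},{"gripper":1,"x":-18,"y":4,"z":20,"spin":0},{"gripper":1,"x":0,"y":0,"z":28,"spin":0},{"gripper":1,"x":0,"y":0,"z":28,"spin":0},{"gripper":1,"x":0,"y":0,"z":28,"spin":0},{"gripper":1,"x":0,"y":0,"z":28,"spin":0},{"gripper":1,"x":0,"y":0,"z":28,"spin":0},{"gripper":1,"x":0,"y":0,"z":18,"spin":0},{"gripper":1,"x":0,"y":0,"z":10,"spin":0},{"gripper":1,"x":0,"y":0,"z":0,"spin":0}]' && python3 -m inch '[{"gripper":0,"x":0,"y":0,"z":0,"spin":0},{"gripper":0,"x":0,"y":0,"z":0,"spin":0},{"gripper":0,"x":0,"y":0,"z":0,"spin":0},{"gripper":0,"x":0,"y":0,"z":0,"spin":0},{"gripper":0,"x":0,"y":0,"z":0,"spin":0},{"gripper":0,"x":0,"y":0,"z":0,"spin":0},{"gripper":0,"x":0,"y":0,"z":0,"spin":0},{"gripper":0,"x":0,"y":0,"z":0,"spin":0},{"gripper":0,"x":0,"y":0,"z":0,"spin":0},{"gripper":0,"x":0,"y":0,"z":0,"spin":0}]' 40
```

```text
t: 7.6
tcp_pos: [0.5314, -0.1001, 0.0386]
tcp_rot: [0.675, 0.738, -0.0, -0.001]
wrist_force: [0.1, 0.0, -0.7]
finger_gap: 0.998
grip_force: 0.0
t: 8.6
tcp_pos: [0.5316, -0.1009, 0.0395]
tcp_rot: [0.676, 0.737, 0.0, 0.0]
wrist_force: [2.5, 0.6, 0.4]
finger_gap: 0.173
grip_force: 2.4
```

```bash
python3 -m inch '[{"gripper":0,"x":0,"y":0,"z":0,"spin":0},{"gripper":0,"x":0,"y":0,"z":0,"spin":0},{"gripper":0,"x":0,"y":0,"z":0,"spin":0},{"gripper":0,"x":0,"y":0,"z":-5,"spin":0},{"gripper":0,"x":0,"y":0,"z":-20,"spin":0},{"gripper":0,"x":0,"y":0,"z":-25,"spin":0},{"gripper":0,"x":0,"y":0,"z":-25,"spin":0},{"gripper":0,"x":0,"y":0,"z":-25,"spin":0},{"gripper":0,"x":0,"y":0,"z":-20,"spin":0},{"gripper":0,"x":0,"y":0,"z":0,"spin":0}]' 60 && python3 - <<'E'
from fit import *
p=np.array([.5905,.0918,np.radians(-7)])
report(p,.1295); t,M=tool(); print(t,M,np.degrees(np.arctan2(M[1,1],M[0,1])),status.sense()["grip_force"])
f=cams.grab_frame("wrist"); cv2.imwrite("pics/w5.png",f["frame"])
E
```

```text
t: 9.6
tcp_pos: [0.5329, -0.1013, 0.162]
tcp_rot: [0.676, 0.737, 0.001, 0.002]
wrist_force: [0.2, -0.2, -3.7]
finger_gap: 0.152
grip_force: 60.0
pose [0.5905 0.0918] -7.0 shift in tool [187.4  74.   32.4]
[ 0.53286865 -0.10130504  0.16198909] [[-0.08693315  0.99620225  0.00486845]
 [ 0.99621112  0.08694389 -0.00203974]
 [-0.00245527  0.00467268 -0.99998607]] 4.987869995864183 59.99865146353841
```

View pics/w5.png

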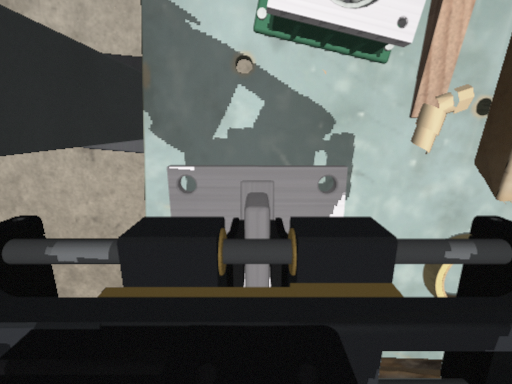

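The plate is held level with its rib between the pads; the two visible holes are at (187,184) and (327,184). I'll work out the plate's pose in the hand and the correction.

```bash
cat > go.py <<'E'
from fit import *
import sys
uv=np.array(eval(sys.argv[1]),float)
f=cams.grab_frame("wrist"); t,M=tool(); z=t[2]-.0395+.008
yaw=np.arctan2(M[1,1],M[0,1])
p,r=fit(f,uv,z,[t[0],t[1],yaw]); print("plate",p[:2].round(4),np.degrees(p[2]).round(2),r.round(1).tolist(),"tcp",t.round(4),np.degrees(yaw).round(2))
h=np.array([.5905,.0918,np.radians(-7)])
# rotation about the tool axis first, then shift, in the rotated frame and in the present one
dy=h[2]-p[2]; c,s=np.cos(dy),np.sin(dy); o=p[:2]-t[:2]; o=np.array([c*o[0]-s*o[1],s*o[0]+c*o[1]])
w=np.array([*(h[:2]-o-t[:2]),.1295-t[2]])*1000
print("spin",-np.degrees(dy).round(2),"shift now",(M.T@w).round(1))
E
python3 go.py '[(187,184),(327,184)]'
```

```text
plate [ 0.5327 -0.1009] 4.99 [[0.0, 0.0], [-0.0, -0.0]] tcp [ 0.531  -0.1007  0.1593] 4.98
spin 11.99 shift now [187.3  74.5  29.8]
```

```bash
python3 -m inch '[{"gripper":0,"x":10,"y":4,"z":0,"spin":0},{"gripper":0,"x":24,"y":10,"z":0,"spin":0},{"gripper":0,"x":28,"y":11,"z":0,"spin":0},{"gripper":0,"x":28,"y":11,"z":0,"spin":0},{"gripper":0,"x":28,"y":11,"z":0,"spin":0},{"gripper":0,"x":28,"y":11,"z":0,"spin":0},{"gripper":0,"x":24,"y":10,"z":0,"spin":0},{"gripper":0,"x":12,"y":4,"z":0,"spin":0},{"gripper":0,"x":5,"y":2,"z":0,"spin":3},{"gripper":0,"x":0,"y":0,"z":0,"spin":3}]' && python3 -m inch '[{"gripper":0,"x":0,"y":0,"z":0,"spin":3},{"gripper":0,"x":0,"y":0,"z":0,"spin":3},{"gripper":0,"x":0,"y":0,"z":5,"spin":0},{"gripper":0,"x":0,"y":0,"z":10,"spin":0},{"gripper":0,"x":0,"y":0,"z":8,"spin":0},{"gripper":0,"x":0,"y":0,"z":5,"spin":0},{"gripper":0,"x":0,"y":0,"z":2,"spin":0},{"gripper":0,"x":0,"y":0,"z":0,"spin":0},{"gripper":0,"x":0,"y":0,"z":0,"spin":0},{"gripper":0,"x":0,"y":0,"z":0,"spin":0}]' && python3 - <<'E'
from fit import *
f=cams.grab_frame("wrist"); a=f["frame"][100:300,120:390]
g=cams.grab_frame("side"); b=g["frame"][160:240,190:310]
s=cams.grab_frame("scene"); c=s["frame"][140:250,200:350]
r=lambda i,w,h:cv2.resize(i,(w,h),interpolation=cv2.INTER_CUBIC)
top=np.hstack([r(b,400,267),r(c,364,267)])
print(status.sense()["tcp_pos"])
cv2.imwrite("pics/c6.png",np.vstack([top,r(np.pad(a,((0,0),(0,194),(0,0))),764,329)]))
cv2.imwrite("pics/w6.png",r(f["frame"],800,600))
E
```

```text
t: 10.7
tcp_pos: [0.5883, 0.093, 0.1581]
tcp_rot: [0.714, 0.701, -0.001, -0.001]
wrist_force: [-0.5, -0.0, -3.0]
finger_gap: 0.157
grip_force: 60.0
t: 11.7
tcp_pos: [0.5894, 0.0919, 0.13]
tcp_rot: [0.749, 0.662, 0.0, 0.0]
wrist_force: [0.1, -0.3, -3.0]
finger_gap: 0.153
grip_force: 60.0
[0.58933284 0.09185078 0.12992065]
```

View pics/c6.png

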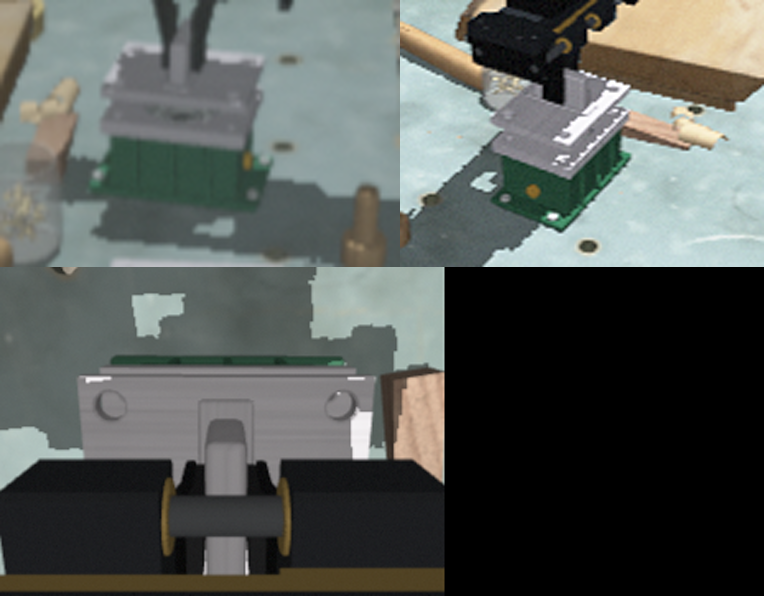

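View pics/w6.png

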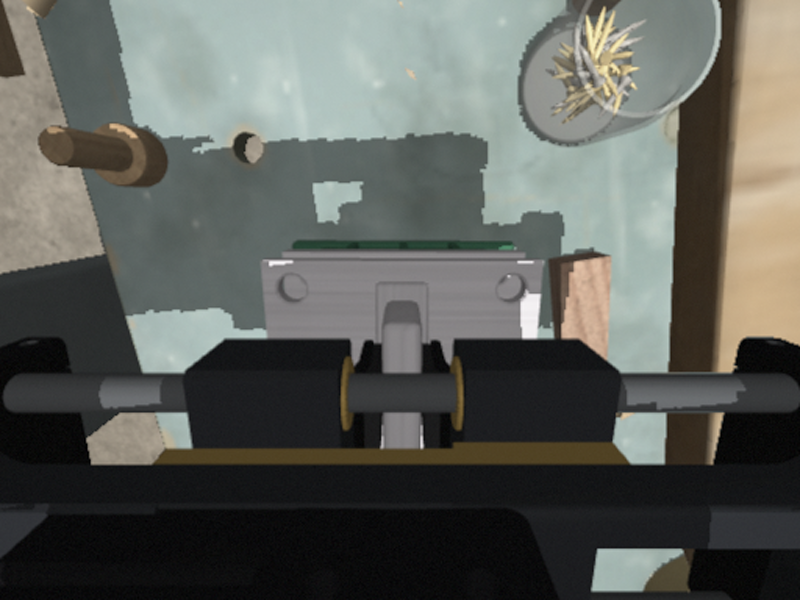

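The plate hangs level above the flange of the bearing housing, with a clear gap. Its far holes are at (292,287) and (511,287), and the flange edge shows just beyond the plate at row ~252. I'll check the plate's pose and compare the edges with their predicted positions.

```bash
python3 go.py '[(186.8,183.5),(326.8,183.5)]'; python3 - <<'E'
from fit import *
f=cams.grab_frame("wrist")
def box(x,y,a,z,hx=.058,hy=.044):
    c,s=np.cos(a),np.sin(a); return [[x+c*u-s*v,y+s*u+c*v,z] for u,v in [(-hx,hy),(hx,hy)]]
print("flange pred",proj(f,box(.5905,.0918,np.radians(-7),.07)).round(1).tolist())
# each camera: corners of flange / plate top predicted
im=cv2.resize(f["frame"][140:200,150:360],(735,210),interpolation=cv2.INTER_CUBIC)
out=[im]
for n,(r0,r1,c0,c1) in dict(side=(170,225,205,285),scene=(165,225,225,305)).items():
    g=cams.grab_frame(n); k=4.5
    i=cv2.resize(g["frame"][r0:r1,c0:c1],None,fx=k,fy=k,interpolation=cv2.INTER_CUBIC)
    for z in (.07,.0985):
        c,s=np.cos(-.122),np.sin(-.122)
        P=[[.5905+c*u-s*v,.0918+s*u+c*v,z] for u,v in [(-.058,.044),(.058,.044),(.058,-.044),(-.058,-.044)]]
        q=(proj(g,P)-[c0,r0]+.5)*k
        cv2.polylines(i,[q.round().astype(int).reshape(-1,1,2)],True,(0,0,255) if z<.08 else (255,0,0),1)
    out.append(i)
b=np.hstack([out[1][:247,:360],out[2][:247,:360]]); b=np.pad(b,((0,0),(0,735-b.shape[1]),(0,0)))
cv2.imwrite("pics/c7.png",np.vstack([out[0],b]))
E
```

```text
plate [0.5899 0.0925] -6.99 [[-0.3, 0.0], [0.3, -0.0]] tcp [0.5893 0.0919 0.1299] -7.02
spin 0.01 shift now [-0.6  0.7  0.4]
flange pred [[180.1, 160.6], [335.6, 160.7]]
```

View pics/c7.png

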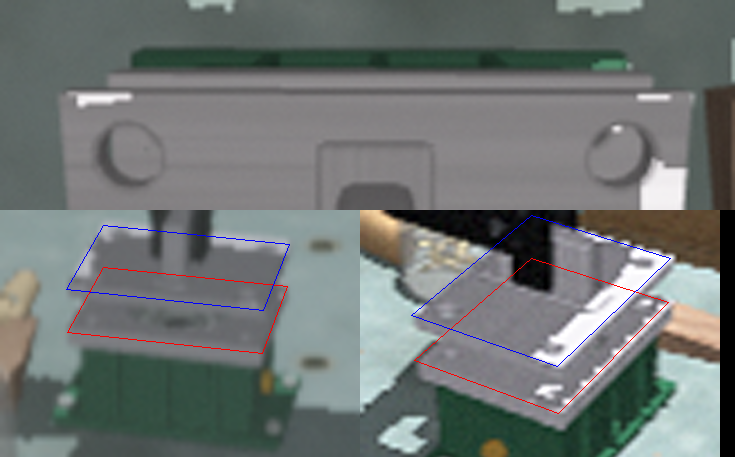

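The flange edge in the wrist view lies at (180,160) to (336,160), within half a pixel of the prediction. In the outside views, plate and flange are offset equally from the drawn outlines. The plate needs only about 0.7 mm more along tool y, so I'll apply that, let it settle and hand in.

```bash
python3 -m inch '[{"gripper":0,"x":-0.3,"y":0.8,"z":0,"spin":0},{"gripper":0,"x":0,"y":0,"z":0,"spin":0},{"gripper":0,"x":0,"y":0,"z":0,"spin":0},{"gripper":0,"x":0,"y":0,"z":0,"spin":0},{"gripper":0,"x":0,"y":0,"z":0,"spin":0},{"gripper":0,"x":0,"y":0,"z":0,"spin":0},{"gripper":0,"x":0,"y":0,"z":0,"spin":0},{"gripper":0,"x":0,"y":0,"z":0,"spin":0},{"gripper":0,"x":0,"y":0,"z":0,"spin":0},{"gripper":0,"x":0,"y":0,"z":0,"spin":0}]' && python3 -c "
from rig import env; print(env.job_done())"
```

```text
t: 13.05
tcp_pos: [0.5899, 0.0914, 0.1296]
tcp_rot: [0.749, 0.662, -0.0, 0.0]
wrist_force: [-0.1, 0.1, -3.4]
finger_gap: 0.156
grip_force: 60.0
the job is handed in; nothing more can be done
None
```

The arm is holding the cover plate level about 2 cm above the flange of the housing with the bearing, holes over the threaded holes to within about 1 mm by my camera measurements, and I handed the job in at about 13 s; no verdict came back.

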